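Load an LED board into the board holder and set the straightedge against it

TASK

Slide the LED board with the heat sink into the board holder on the bench, under both side lips, until it is fully home against the end stop. Lay the steel straightedge flat on the ledge of the holder, roughly centred and flush along the board's exposed front edge, as the fence for the next soldering step. Leave both released, and leave the other things on the bench where they are.

Things in the scene. Friction and masses are not known exactly. Their poses are not given: they have to be found in the camera images.
- holder: Board holder fixed to the bench: brown resin base plate 210 (x) x 190 (y) x 12 thick, bare at the front (-x); at the rear, in aluminium, two lipped side channels and an end stop (tops at z = 25). Origin: centre of the plate's underside; +x = direction in which a board slides in, z up. Plate top (bed) z = 12. Board home: centre at x = 35, y = 0, front edge at x = -25. In mm.
- holder_mouth (a point): Point on the bed, mid-way between the mouths of the channels, holder x = 20, y = 0. From here to the stop: side walls at y = +-71.5 (143 apart), lips reaching in to y = +-63.5 with undersides 7 above the bed. Lead-ins towards the front: walls flare to y = +-80 at x = -7; lip undersides rise to 13 above the bed at x = 5. In mm.
- holder_stop (a point): Point on the bed at the foot of the end stop's front face, holder x = 95, y = 0; the board's leading edge butts here. In mm.
- holder_ledge (a point): Middle of the bare ledge where the straightedge lies when flush with a fully home board: bed height, holder x = -40, y = 0. The ledge is 80 deep (holder x = -105 to -25) and 190 wide. In mm.
- board: Loose black LED circuit board 120 (its x) x 140 (its y) x 5 thick, about 0.25 kg (varies), lying flat; aluminium heat sink 30 (x) x 40 (y) at the centre of its top, from z = 5 to z = 28, to hold it by. Origin: centre of the underside. The 140 size goes across the holder (1.5 play each side, 2 above); either 140 edge may lead. In mm.
- straightedge: Loose steel straightedge: flat blade 30 (x) x 160 (y) x 6 thick, 0.28 kg, both 160 edges straight and alike, with an upright grip rib 12 (x) x 70 (y) along its middle from z = 6 to z = 30. Origin: centre of the underside. In mm.
- solder_spool: Bystander, loose, to be left alone: grey spool, diameter 52, height 40. Origin: centre of its underside. In mm.
- flux_jar: Bystander, loose, to be left alone: small amber jar, diameter 44, height 50. Origin: centre of its underside. In mm.
- tip_cleaner: Bystander, loose, to be left alone: dark round pot with brass wool on top, diameter 76, height 72. Origin: centre of its underside. In mm.
- breadboard: Bystander, loose, to be left alone: white plastic slab 55 x 165 x 9. Origin: centre of its underside. In mm.
- screwdriver: Bystander, loose, to be left alone: small black-handled screwdriver about 155 long, its long side along its y; origin on its underside, 12 from the middle of its length. In mm.
- parts_tray: Bystander, loose, to be left alone: shallow open grey tray 70 x 100 x 22. Origin: centre of its underside. In mm.

How it is judged:
By the outcome, as a careful person would: the job done as asked, in the order asked, and still so for the second after the job is handed in, with the robot touching nothing.
It also fails if it takes over 58 s, if anything falls off the work surface, if the arm or the gripper's body presses on something with over 40 N, if the wrist force passes 120 N, or if a joint passes its speed limit or range.

ROBOT

A 6-joint arm with a two-finger parallel gripper is mounted at the origin on the work surface. World frame = base frame: x ahead of the robot, y to its left, z up, the work surface at z = 0. Lengths are in m, angles in rad, forces in N, time in s.
With the tool pointing down it reaches from about 0.35 to 0.875 m from the base axis. Payload 4.2 kg.
Tool frame: the origin (TCP) lies on the mounting face of the last link; the fingertips stand 173 mm ahead of it and the grasp point (between the pads) lies 155 mm ahead of it; y points along the fingers, z is the direction in which the jaws open and shut, and the axes are right-handed (so a half turn about y gives the same grasp; the last joint's range is limited). The gripper opens to 85 mm and grips with 20 to 120 N. Pads are 22 mm wide; open, the fingers measure 114 mm over their backs; the gripper's body (76 mm by 85 mm) begins 54 mm behind the grasp point. The pads swing forward as they close: fully open they stand 13 mm farther back than shut.
Start: joints at [-1.089, 0.385, 0.008, 0, -1.194, -0.259], TCP at [0.138, -0.61, 0.405] pointing down, gripper open.
Joint ranges: [-3.14, 3.14], [-1.21, 2.06], [-1.07, 1.41], [-3.16, 2.05], [-2.99, -0.16], [-3.1, 3.1]. Speed limits (rad/s): [2.79, 2.79, 3.14, 3.14, 3.14, 3.14].

INTERFACE

Orientations are given as a unit quaternion [x, y, z, w].
In Python, from workcell import get_obs, snapshot, calibration, hand_in, silhouettes, tip_of gives the robot as it stands.
- The arm moves only by the tool drive_tool, never from a script. Its argument "plan" is a list of rows, each an object of numbers: "dx", "dy", "dz": the shift along the tool's x, y, z in units of 20 cm (1.0 is 20 cm); "turn": the turn about the tool's y in units of 90 degrees (1.0 is 90 degrees). A call has 1 to 10 rows; each row is the pose to reach, as a shift and turn from the pose measured when the call began, along the tool's axes at that moment; what a row does not reach only later rows make up. A row lasts 1/10 s, in which the tool goes at most 50 mm and 8.59 degrees, less where a joint would pass 70% of its speed; a pose out of reach is approached as far as the arm can. A call with a number of a shift or a turn outside -1 to 1 is refused whole. A call with a gripper value outside its range is refused whole. "fingers" is the closure in counts, from 0 (fully open) to 255 (shut), set as the call begins (left out, the last holds). The fingers move at their own pace and stop on an object; the grip force is fixed at half the most. Time passes only in rows, so rows that repeat a pose let the fingers close. It gives the time, the measured TCP pose, the force and the opening at its end, in the units of the state.
- get_obs(): the state, without advancing time (a new reading comes with each control period).
- snapshot(name): name is "scene" or "top"; returns the picture (384x512x3 uint8, red, green, blue); there is no depth.
- calibration(name): a dict with "intrinsics" (3x3 intrinsics, pixels), "R" (3x3) and "t" (3): a world point X has camera coordinates R X + t. Camera axes: x right, y down, z forward; pixel columns grow to the right and rows downward; lengths in m; the calibration is good to about 2 mm. A picture is of the moment at which its call begins. calibration takes no time and is no camera call.
- hand_in(): hands the job in, once; it reports no verdict.
Trained networks look in the newest picture that a camera, given by its name, has taken for a name from the list of things; names that differ only in an ending like _2 or _b are one class to them, and where a whole thing is asked for, a point or a joint stands for the part that bears it (a point fixed in the world has none). Each returns a list of dicts, best first, with "confidence" (0 to 1); they miss things now and then, are a little off and sometimes report something else, mostly with a low value. They report only what shows in the picture. A call takes as long as a camera call.
- silhouettes(thing, camera): "pixels" (384x512 bool, what is visible of it).
- tip_of(thing, camera): "centre" ([x, y, z] in m, in world coordinates, good to about 4 mm: a listed point, or the origin of a listed thing).
The state is a dict: "time_s": time; "qpos": joint angles; "qd": joint speeds; "joint_efforts": joint torques, N m; "tool_pos": TCP position; "tool_rot": TCP orientation; "ft_force": force on the tool from outside, world axes, zero at the start; "torque": the same for the moment, N m; "finger_gap": finger opening in m.
Only numpy, scipy, OpenCV 4.12 (cv2) and the standard library are available. Lean on these libraries where they do the work, as an engineer would, in place of code of your own. Each camera call takes 0.05 s, during which the arm holds its last target.

## Working session

There is one attempt and no reset: what is moved stays moved. The work goes in short steps, Python scripts to look and compute and a tool call to move; the robot and the scene stay as the last step left them, time stands still between calls to the robot, and variables do not carry over. Pictures are saved under pics/ and viewed, and the job is handed in when it is done.

Besides the shell and the picture viewer there is one more tool, called after ">>>" as name([rows], argument=value, ...), one row to a line, values as JSON. drive_tool: Moves the arm, as the interface text tells. Shifts and turns lie within -1 to 1; 1 stands for 20 cm of shift or 90 degrees of turn. Its arguments: {"type":"object","properties":{"plan":{"type":"array"},"fingers":{"type":"number"}},"required":["plan"]}

```bash
mkdir -p pics; ls; python3 - <<'E'
from workcell import *
import cv2
o=get_obs()
for k in o: print(k,o[k])
for c in ("scene","top"):
    im=snapshot(c); cv2.imwrite(f"pics/{c}0.png",im[:,:,::-1])
    k=calibration(c); print(c,k)
for n in ["holder","holder_mouth","holder_stop","holder_ledge","board","straightedge"]:
    for c in ("top","scene"):
        try: print(n,c,[( [round(float(v),4) for v in d["centre"]],round(d["confidence"],2)) for d in tip_of(n,c)][:3])
        except Exception as e: print(n,c,e)
print(get_obs()["time_s"])
E
```

```text
pics
time_s 0.0
qpos [-1.08941053e+00  3.85556884e-01  6.64730455e-03 -5.21150952e-04
 -1.19403698e+00 -2.58613969e-01]
qd [ 3.46118883e-05 -9.82915100e-04  3.43877119e-04  4.87081916e-04
  5.05018961e-04 -5.18689606e-05]
joint_efforts [-1.04955365e-03 -3.92288411e+01  1.88392407e+01  4.18589830e+00
 -4.67541555e-03 -7.74597623e-06]
tool_pos [ 0.13808373 -0.60934341  0.40362611]
tool_rot [-0.70196126 -0.07841613  0.07864661  0.70350267]
ft_force [-0.44405067 -0.69076302 -0.5800023 ]
torque [ 0.01253245  0.01164906 -0.05053739]
finger_gap 0.08568564231134206
scene {'intrinsics': array([[493.84716696,   0.        , 251.26543909],
       [  0.        , 493.84716696, 192.5320576 ],
       [  0.        ,   0.        ,   1.        ]]), 'R': array([[ 0.3894611 ,  0.92104069, -0.00202535],
       [ 0.60640735, -0.25807259, -0.75210947],
       [-0.69324612,  0.29168919, -0.65903508]]), 't': array([-0.23658586, -0.31149629,  1.87790496])}
top {'intrinsics': array([[441.88024157,   0.        , 250.56024774],
       [  0.        , 441.88024157, 191.14397568],
       [  0.        ,   0.        ,
[... 239 characters left out ...]
, 0.1141, 0.0037], 0.92), ([0.6997, -0.3566, -0.0024], 0.51)]
holder scene [([0.5278, 0.111, -0.0009], 0.57)]
holder_mouth top [([0.5455, 0.1129, 0.0124], 0.94)]
holder_mouth scene [([0.5459, 0.1135, 0.0108], 0.98)]
holder_stop top [([0.6203, 0.1223, 0.0102], 0.57)]
holder_stop scene [([0.6182, 0.1217, 0.0154], 0.62)]
holder_ledge top [([0.4865, 0.1113, 0.0106], 0.74), ([0.3614, 0.3707, -0.0033], 0.74)]
holder_ledge scene [([0.4872, 0.4162, -0.0025], 0.74), ([0.4878, 0.1099, 0.0098], 0.71)]
board top [([0.4323, -0.1493, 0.0025], 0.62)]
board scene [([0.433, -0.1398, 0.0013], 0.85)]
straightedge top [([0.6499, -0.1332, 0.0006], 0.96)]
straightedge scene [([0.6471, -0.1317, 0.0008], 0.69)]
0.7
```

View pics/top0.png

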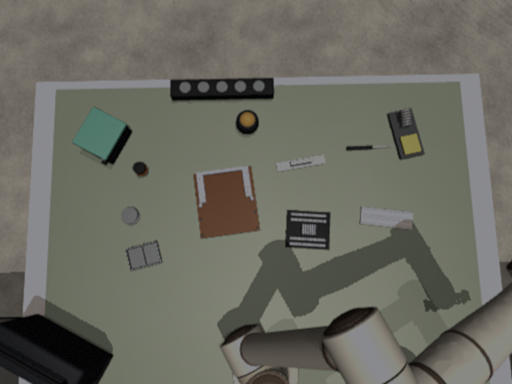

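View pics/scene0.png

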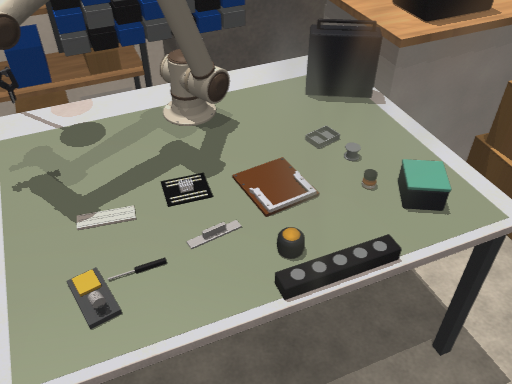

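```bash
cat > h.py <<'E'
from workcell import *
import numpy as np, cv2
from scipy.optimize import minimize
from scipy.spatial.transform import Rotation as Ro
C={c:calibration(c) for c in("top","scene")}
def proj(c,X):
    k=C[c];Y=np.atleast_2d(X)@k["R"].T+k["t"];p=Y@k["intrinsics"].T
    return p[:,:2]/p[:,2:]
def box(x,y,z0,z1,cx=0,cy=0):
    return np.array([[cx+a*x/2,cy+b*y/2,z] for a in(-1,1) for b in(-1,1) for z in(z0,z1)])/1000
MODEL={"board":[box(120,140,0,5),box(30,40,5,28)],
"straightedge":[box(30,160,0,6),box(12,70,6,30)],
"holder":[box(210,190,0,12),box(85,16,12,25,55,-71.5-8+0),box(85,16,12,25,55,79.5),box(10,190,12,25,100,0)]}
def render(c,parts,p,z=0,ss=4):
    m=np.zeros((384*ss,512*ss),np.uint8)
    R=Ro.from_euler("z",p[2]).as_matrix()
    for b in parts:
        q=proj(c,b@R.T+[p[0],p[1],z])
        h=cv2.convexHull(((q+0.5)*ss).astype(np.float32)).round().astype(np.int32)
        cv2.fillConvexPoly(m,h,255)
    return cv2.resize(m,(512,384),interpolation=cv2.INTER_AREA)/255.
def fit(name,masks,p0,z=0):
    def f(p): return sum(np.abs(render(c,MODEL[name],p,z)-m).sum() for c,m in masks.items())
    r=None
    s=np.array([p0+np.array(d) for d in([0,0,0],[.01,0,0],[0,.01,0],[0,0,.1])])
    for i in range(3):
        r=minimize(f,s[0],method="Nelder-Mead",options=dict(initial_simplex=s,xatol=1e-5,fatol=.05,maxiter=200))
        s=np.array([r.x+np.array(d)/(2*(i+1)) for d in([0,0,0],[-.01,0,0],[0,-.01,0],[0,0,-.1])])
    return r.x,r.fun
def getmask(n,c,near):
    best=None
    for d in silhouettes(n,c):
        m=d["pixels"];v,u=np.nonzero(m)
        if len(u)==0: continue
        e=np.hypot(*(np.array([u.mean(),v.mean()])-proj(c,np.array(near))[0]))
        if e<25 and (best is None or d["confidence"]>best[1]): best=(m.astype(float),d["confidence"])
    return best
E
python3 - <<'E'
from h import *
snapshot("top");snapshot("scene")
G={"board":(.433,-.145,-.03),"straightedge":(.648,-.132,-.1),"holder":(.527,.112,.08)}
for n,g in G.items():
    ms={}
    for c in C:
        b=getmask(n,c,[g[0],g[1],.005])
        if b: ms[c]=b[0]; print(n,c,b[1],b[0].sum()); cv2.imwrite(f"pics/m_{n}_{c}.png",b[0]*255)
    for sub in (list(ms),)+tuple([c] for c in ms):
        p,e=fit(n,{c:ms[c] for c in sub},np.array(g)); print(n,sub,p.round(4),round(e,1))
E
```

```text
board top 0.73 1617.0
board scene 0.79 1213.0
board ['top', 'scene'] [ 0.4333 -0.1459 -0.0778] 123.6
board ['top'] [ 0.4331 -0.1461 -0.0776] 69.7
board ['scene'] [ 0.4339 -0.1465 -0.0811] 46.1
straightedge top 0.82 485.0
straightedge scene 0.89 591.0
straightedge ['top', 'scene'] [ 0.6502 -0.1313  0.1755] 84.1
straightedge ['top'] [ 0.6498 -0.1311  0.1698] 38.0
straightedge ['scene'] [ 0.6507 -0.1316  0.1718] 42.7
holder top 0.65 3905.0
holder scene 0.64 2938.0
holder ['top', 'scene'] [0.527  0.112  0.1138] 208.3
holder ['top'] [0.5275 0.1126 0.1164] 122.2
holder ['scene'] [0.5268 0.1116 0.1167] 82.4[ WARN:0@3.702] global loadsave.cpp:1063 imwrite_ Unsupported depth image for selected encoder is fallbacked to CV_8U.
```

```bash
python3 - <<'E'
import cv2,numpy as np
a=cv2.imread("pics/top0.png")[130:270,170:370]; a=cv2.resize(a,None,fx=4,fy=4,interpolation=cv2.INTER_CUBIC)
a=np.clip(a.astype(float)*1.5,0,255).astype(np.uint8); cv2.imwrite("pics/tz0.png",a)
E
```

```text
(no output)
```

View pics/tz0.png

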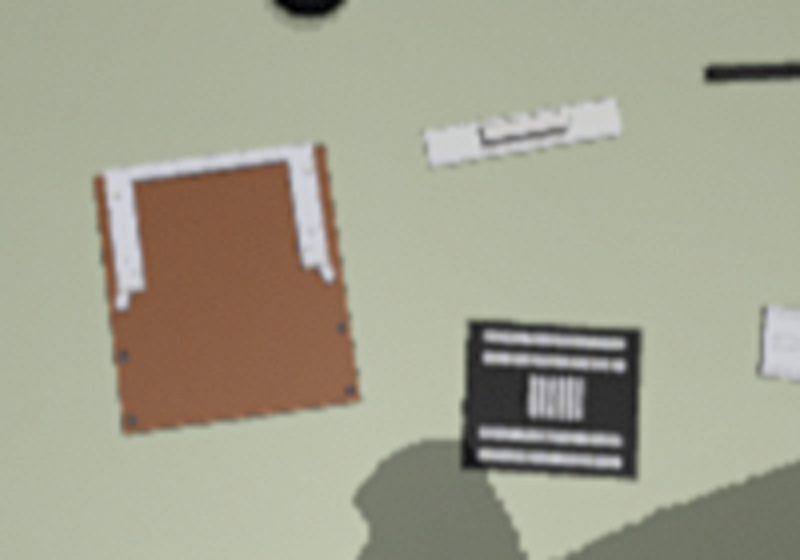

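```bash
cat > g.py <<'E'
import sys,numpy as np
from workcell import get_obs
from scipy.spatial.transform import Rotation as Ro
o=get_obs();R=Ro.from_quat(o["tool_rot"]).as_matrix();p=np.array(o["tool_pos"])
yaw=np.arctan2(R[1,0],R[0,0])
print("t",round(o["time_s"],2),"p",p.round(4),"yaw",round(yaw,4),"down",R[:,1].round(3),"F",np.round(o["ft_force"],1),"gap",round(o["finger_gap"],4),"q6",round(o["qpos"][5],2))
for a in sys.argv[1:]:
    x,y,z,w=map(float,a.split(","))
    d=R.T@(np.array([x,y,z])-p)/.2
    print(a,"d",d.round(3),"turn",round(-(w-yaw)/(np.pi/2),3),"rows",round(np.linalg.norm(d)*4,1))
E
python3 g.py .4335,-.146,.404,-.079
```

```text
t 1.1 p [ 0.1381 -0.6095  0.4047] yaw 0.2228 down [-0.  0. -1.] F [ 0.3 -0.3 -0.5] gap 0.085 q6 -0.26
.4335,-.146,.404,-.079 d [1.952 0.004 1.934] turn 0.192 rows 11.0
```

>>> drive_tool([
  {"dx":0.97,"dy":0,"dz":0.96,"turn":0.19},
  {"dx":0.97,"dy":0,"dz":0.96,"turn":0.19},
  {"dx":0.97,"dy":0,"dz":0.96,"turn":0.19},
  {"dx":0.97,"dy":0,"dz":0.96,"turn":0.19},
  {"dx":0.97,"dy":0,"dz":0.96,"turn":0.19},
  {"dx":0.97,"dy":0,"dz":0.96,"turn":0.19},
  {"dx":0.97,"dy":0,"dz":0.96,"turn":0.19},
])

```text
time_s: 1.8
tool_pos: [0.286, -0.3771, 0.4054]
tool_rot: [0.707, -0.025, 0.026, -0.707]
ft_force: [0.3, 0.1, 0.7]
finger_gap: 0.0855
```

```bash
python3 g.py .4335,-.146,.26,-.079
```

```text
t 1.8 p [ 0.286  -0.3771  0.4054] yaw -0.0709 down [ 0.001 -0.    -1.   ] F [0.3 0.1 0.7] gap 0.0855 q6 -1.06
.4335,-.146,.26,-.079 d [0.653 0.727 1.205] turn 0.005 rows 6.2
```

>>> drive_tool([
  {"dx":0.55,"dy":0.4,"dz":1.0,"turn":0.005},
  {"dx":0.55,"dy":0.4,"dz":1.0,"turn":0.005},
  {"dx":0.55,"dy":0.4,"dz":1.0,"turn":0.005},
  {"dx":0.55,"dy":0.4,"dz":1.0,"turn":0.005},
  {"dx":0.55,"dy":0.4,"dz":1.0,"turn":0.005},
  {"dx":0.55,"dy":0.4,"dz":1.0,"turn":0.005},
])

```text
time_s: 2.4
tool_pos: [0.4118, -0.1829, 0.324]
tool_rot: [0.707, -0.026, 0.026, -0.707]
ft_force: [-0.7, -0.9, -0.0]
finger_gap: 0.0852
```

```bash
python3 g.py .4335,-.146,.22,-.079  .4335,-.146,.18,-.079
```

```text
t 2.4 p [ 0.4118 -0.1829  0.324 ] yaw -0.0736 down [-0.001 -0.    -1.   ] F [-0.7 -0.9 -0. ] gap 0.0852 q6 -1.59
.4335,-.146,.22,-.079 d [0.095 0.52  0.192] turn 0.003 rows 2.2
.4335,-.146,.18,-.079 d [0.095 0.72  0.192] turn 0.003 rows 3.0
```

>>> drive_tool([
  {"dx":0.095,"dy":0.25,"dz":0.19,"turn":0.003},
  {"dx":0.095,"dy":0.45,"dz":0.19,"turn":0.003},
  {"dx":0.095,"dy":0.6,"dz":0.19,"turn":0.003},
  {"dx":0.095,"dy":0.66,"dz":0.19,"turn":0.003},
  {"dx":0.095,"dy":0.71,"dz":0.19,"turn":0.003},
  {"dx":0.095,"dy":0.715,"dz":0.192,"turn":0.003},
  {"dx":0.095,"dy":0.715,"dz":0.192,"turn":0.003},
])

```text
time_s: 3.1
tool_pos: [0.4338, -0.1465, 0.1815]
tool_rot: [0.707, -0.028, 0.028, -0.706]
ft_force: [-0.7, 0.3, 0.2]
finger_gap: 0.0854
```

```bash
python3 g.py  .4335,-.146,.18,-.079; python3 - <<'E'
from h import *
for c in C:
    a=snapshot(c)[:,:,::-1]
    u,v=proj(c,[.4335,-.146,.02])[0].astype(int)
    a=a[max(v-60,0):v+60,u-75:u+75]; a=cv2.resize(a,None,fx=4,fy=4,interpolation=cv2.INTER_CUBIC); cv2.imwrite(f"pics/g1{c}.png",np.clip(a*1.4,0,255).astype(np.uint8))
E
```

```text
t 3.1 p [ 0.4338 -0.1465  0.1815] yaw -0.079 down [ 0. -0. -1.] F [-0.7  0.3  0.2] gap 0.0854 q6 -1.68
.4335,-.146,.18,-.079 d [-0.002  0.008  0.003] turn 0.0 rows 0.0
```

View pics/g1scene.png

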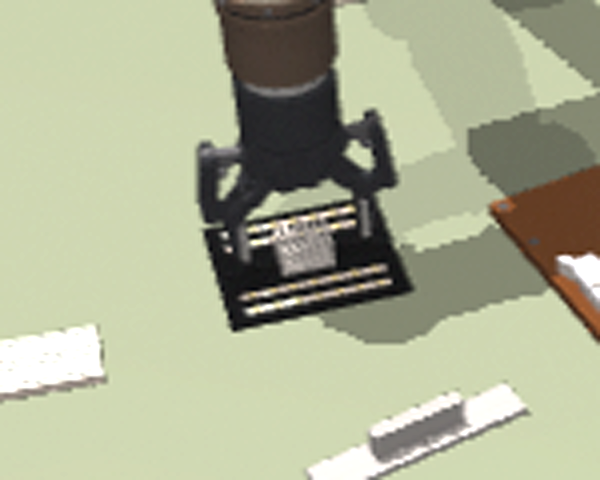

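The fingers straddle the heat sink (crop 305,250), centred on the board. I'll close now.

>>> drive_tool([
  {"dy":0.005},
  {"dy":0.005},
  {"dy":0.005},
  {"dy":0.005},
  {"dy":0.005},
  {"dy":0.005},
  {"dy":0.005},
  {"dy":0.005},
], fingers=255)

```text
invalid input at $.plan[0]: expected keys dx, dy, dz, turn
```

```bash
python3 g.py
```

```text
t 3.2 p [ 0.4339 -0.1463  0.182 ] yaw -0.0787 down [ 0.002 -0.    -1.   ] F [-0.6 -0.1 -0.5] gap 0.0852 q6 -1.68
```

>>> drive_tool([
  {"dx":0,"dy":0.005,"dz":0,"turn":0},
  {"dx":0,"dy":0.005,"dz":0,"turn":0},
  {"dx":0,"dy":0.005,"dz":0,"turn":0},
  {"dx":0,"dy":0.005,"dz":0,"turn":0},
  {"dx":0,"dy":0.005,"dz":0,"turn":0},
  {"dx":0,"dy":0.005,"dz":0,"turn":0},
  {"dx":0,"dy":0.005,"dz":0,"turn":0},
  {"dx":0,"dy":0.005,"dz":0,"turn":0},
], fingers=255)

```text
time_s: 4.0
tool_pos: [0.4341, -0.1463, 0.1817]
tool_rot: [0.707, -0.027, 0.029, -0.706]
ft_force: [-1.7, 0.6, 4.2]
finger_gap: 0.0385
```

```bash
python3 g.py .4335,-.146,.22,-.079 .4335,-.146,.24,-.079
```

```text
t 4.0 p [ 0.4341 -0.1463  0.1817] yaw -0.0782 down [ 0.003 -0.    -1.   ] F [-1.7  0.6  4.2] gap 0.0385 q6 -1.68
.4335,-.146,.22,-.079 d [-0.003 -0.192  0.001] turn 0.001 rows 0.8
.4335,-.146,.24,-.079 d [-0.002 -0.292  0.001] turn 0.001 rows 1.2
```

>>> drive_tool([
  {"dx":0,"dy":-0.05,"dz":0,"turn":0},
  {"dx":0,"dy":-0.15,"dz":0,"turn":0},
  {"dx":0,"dy":-0.27,"dz":0,"turn":0},
  {"dx":0,"dy":-0.3,"dz":0,"turn":0},
  {"dx":0,"dy":-0.3,"dz":0,"turn":0},
])

```text
time_s: 4.5
tool_pos: [0.434, -0.1462, 0.2425]
tool_rot: [-0.707, 0.026, -0.03, 0.707]
ft_force: [0.1, 0.3, -2.2]
finger_gap: 0.039
```

```bash
python3 g.py .4575,.104,.24,.115; python3 - <<'E'
from h import *
for c in C:
    a=snapshot(c)[:,:,::-1]
    u,v=proj(c,[.4335,-.146,.05])[0].astype(int)
    a=a[max(v-60,0):v+60,u-75:u+75]; a=cv2.resize(a,None,fx=4,fy=4,interpolation=cv2.INTER_CUBIC); cv2.imwrite(f"pics/g2{c}.png",np.clip(a*1.4,0,255).astype(np.uint8))
E
```

```text
t 4.5 p [ 0.434  -0.1462  0.2425] yaw -0.0784 down [ 0.005 -0.    -1.   ] F [ 0.1  0.3 -2.2] gap 0.039 q6 -1.68
.4575,.104,.24,.115 d [0.019 0.013 1.257] turn -0.123 rows 5.0
```

View pics/g2scene.png

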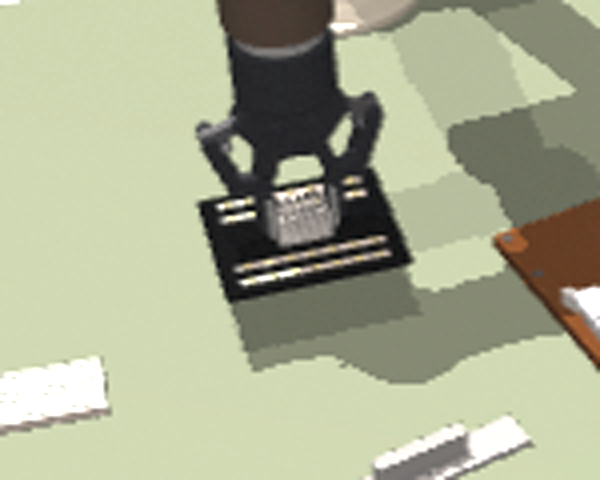

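The board is held level at crop (305,230) and lifted, with its shadow below. Next I'll carry it to in front of the holder.

>>> drive_tool([
  {"dx":0,"dy":0,"dz":0.15,"turn":-0.03},
  {"dx":0,"dy":0,"dz":0.4,"turn":-0.06},
  {"dx":0,"dy":0,"dz":0.65,"turn":-0.1},
  {"dx":0.02,"dy":0,"dz":0.9,"turn":-0.12},
  {"dx":0.02,"dy":0,"dz":1.0,"turn":-0.123},
  {"dx":0.02,"dy":0,"dz":1.0,"turn":-0.123},
])

```text
time_s: 5.2
tool_pos: [0.4534, 0.0553, 0.2399]
tool_rot: [0.706, 0.042, -0.042, -0.706]
ft_force: [-0.3, -0.2, -3.0]
finger_gap: 0.0389
```

```bash
python3 g.py .4575,.104,.215,.115
```

```text
t 5.2 p [0.4534 0.0553 0.2399] yaw 0.1191 down [-0.    -0.001 -1.   ] F [-0.3 -0.2 -3. ] gap 0.0389 q6 -1.93
.4575,.104,.215,.115 d [0.05  0.125 0.239] turn 0.003 rows 1.1
```

>>> drive_tool([
  {"dx":0.05,"dy":0.02,"dz":0.15,"turn":0.003},
  {"dx":0.05,"dy":0.08,"dz":0.24,"turn":0.003},
  {"dx":0.05,"dy":0.125,"dz":0.24,"turn":0.003},
  {"dx":0.05,"dy":0.125,"dz":0.24,"turn":0.003},
  {"dx":0.05,"dy":0.125,"dz":0.24,"turn":0.003},
])

```text
time_s: 5.7
tool_pos: [0.4572, 0.103, 0.2143]
tool_rot: [0.707, 0.039, -0.041, -0.705]
ft_force: [-0.1, -0.2, -1.3]
finger_gap: 0.0389
```

```bash
python3 g.py .4575,.104,.196,.115; python3 - <<'E'
from h import *
for c in C:
    a=snapshot(c)[:,:,::-1].copy()
    u,v=proj(c,[.50,.11,.02])[0].astype(int)
    a=a[max(v-60,0):v+60,u-75:u+75]; a=cv2.resize(a,None,fx=5,fy=5,interpolation=cv2.INTER_CUBIC); cv2.imwrite(f"pics/g3{c}.png",np.clip(a*1.4,0,255).astype(np.uint8))
E
```

```text
t 5.7 p [0.4572 0.103  0.2143] yaw 0.1131 down [-0.002 -0.002 -1.   ] F [-0.1 -0.2 -1.3] gap 0.0389 q6 -2.03
.4575,.104,.196,.115 d [0.002 0.091 0.005] turn -0.001 rows 0.4
```

View pics/g3scene.png

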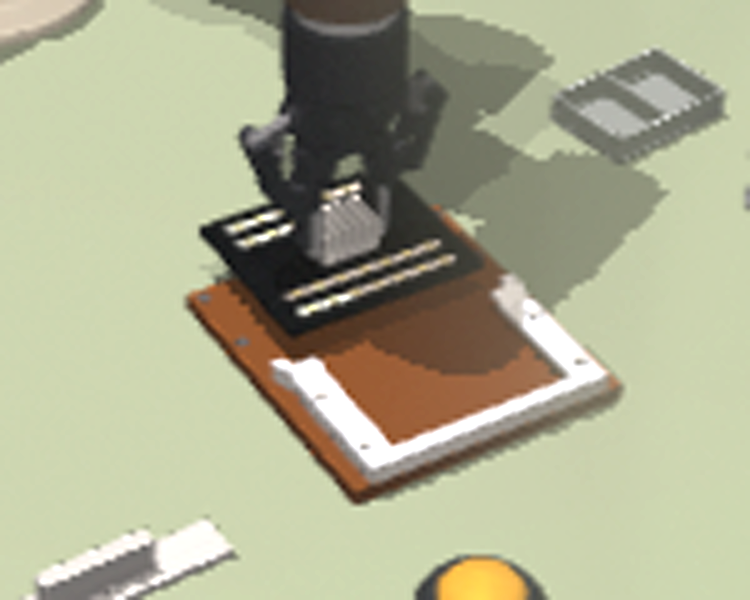

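View pics/g3top.png

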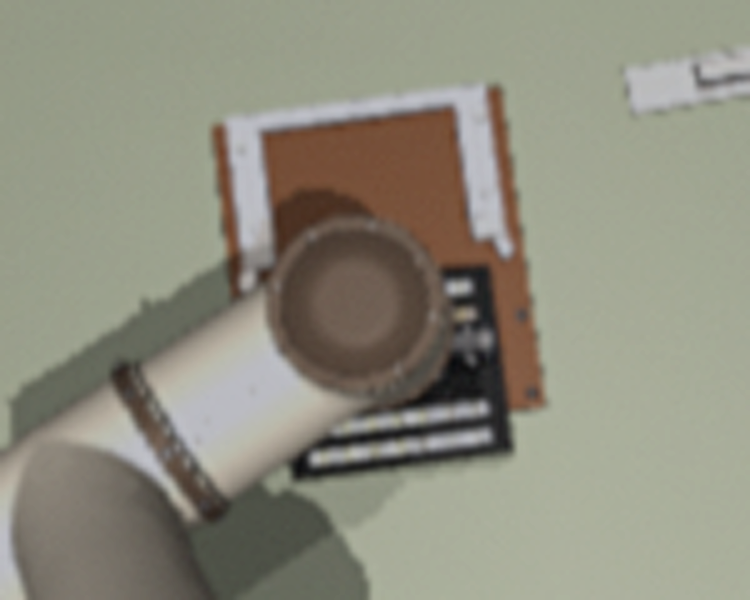

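The board is above the front of the plate, parallel to it and ahead of the mouths. I'll lower it to just above the bed.

>>> drive_tool([
  {"dx":0,"dy":0.05,"dz":0.005,"turn":-0.001},
  {"dx":0,"dy":0.08,"dz":0.005,"turn":-0.001},
  {"dx":0,"dy":0.095,"dz":0.005,"turn":-0.001},
  {"dx":0,"dy":0.095,"dz":0.005,"turn":-0.001},
  {"dx":0,"dy":0.095,"dz":0.005,"turn":-0.001},
])

```text
time_s: 6.3
tool_pos: [0.4576, 0.1042, 0.196]
tool_rot: [0.706, 0.04, -0.041, -0.706]
ft_force: [0.3, -1.2, -2.0]
finger_gap: 0.039
```

```bash
python3 - <<'E'
import numpy as np
o=np.array([.527,.112]);w=.115
for x in(-70,-40,-10,10,35): print(x,(o+x/1000*np.array([np.cos(w),np.sin(w)])).round(4))
E
python3 g.py .4872,.1074,.1945,.115 .517,.1109,.1945,.115
```

```text
-70 [0.4575 0.104 ]
-40 [0.4873 0.1074]
-10 [0.5171 0.1109]
10 [0.5369 0.1131]
35 [0.5618 0.116 ]
t 6.3 p [0.4576 0.1042 0.196 ] yaw 0.1146 down [-0.    -0.001 -1.   ] F [ 0.3 -1.2 -2. ] gap 0.039 q6 -2.03
.4872,.1074,.1945,.115 d [ 0.149  0.007 -0.001] turn -0.0 rows 0.6
.517,.1109,.1945,.115 d [ 0.299  0.007 -0.001] turn -0.0 rows 1.2
```

>>> drive_tool([
  {"dx":0.03,"dy":0.008,"dz":0,"turn":0},
  {"dx":0.06,"dy":0.008,"dz":0,"turn":0},
  {"dx":0.09,"dy":0.008,"dz":0,"turn":0},
  {"dx":0.12,"dy":0.008,"dz":0,"turn":0},
  {"dx":0.14,"dy":0.008,"dz":0,"turn":0},
  {"dx":0.14,"dy":0.008,"dz":0,"turn":0},
])

```text
time_s: 6.9
tool_pos: [0.4861, 0.1075, 0.1943]
tool_rot: [0.706, 0.041, -0.04, -0.706]
ft_force: [0.2, 0.3, -2.1]
finger_gap: 0.0385
```

```bash
python3 g.py .5022,.1092,.1945,.115
```

```text
t 6.9 p [0.4861 0.1075 0.1943] yaw 0.1144 down [ 0.    -0.001 -1.   ] F [ 0.2  0.3 -2.1] gap 0.0385 q6 -2.0
.5022,.1092,.1945,.115 d [ 0.081 -0.001 -0.001] turn -0.0 rows 0.3
```

Free so far, with no contact. I'll continue in small steps.

>>> drive_tool([
  {"dx":0.025,"dy":0,"dz":0,"turn":0},
  {"dx":0.05,"dy":0,"dz":0,"turn":0},
  {"dx":0.075,"dy":0,"dz":0,"turn":0},
  {"dx":0.1,"dy":0,"dz":0,"turn":0},
  {"dx":0.1,"dy":0,"dz":0,"turn":0},
])

```text
time_s: 7.4
tool_pos: [0.5067, 0.11, 0.1944]
tool_rot: [0.706, 0.041, -0.04, -0.706]
ft_force: [-0.0, 0.5, -1.7]
finger_gap: 0.0383
```

```bash
python3 g.py .5369,.1131,.1945,.115;  python3 - <<'E'
from h import *
for c in ["scene"]:
    a=snapshot(c)[:,:,::-1].copy()
    u,v=proj(c,[.52,.11,.02])[0].astype(int)
    a=a[max(v-50,0):v+50,u-65:u+65]; a=cv2.resize(a,None,fx=6,fy=6,interpolation=cv2.INTER_CUBIC); cv2.imwrite(f"pics/g4{c}.png",np.clip(a*1.4,0,255).astype(np.uint8))
E
```

```text
t 7.4 p [0.5067 0.11   0.1944] yaw 0.1144 down [ 0.001 -0.    -1.   ] F [-0.   0.5 -1.7] gap 0.0383 q6 -1.99
.5369,.1131,.1945,.115 d [ 0.152 -0.    -0.002] turn -0.0 rows 0.6
```

View pics/g4scene.png

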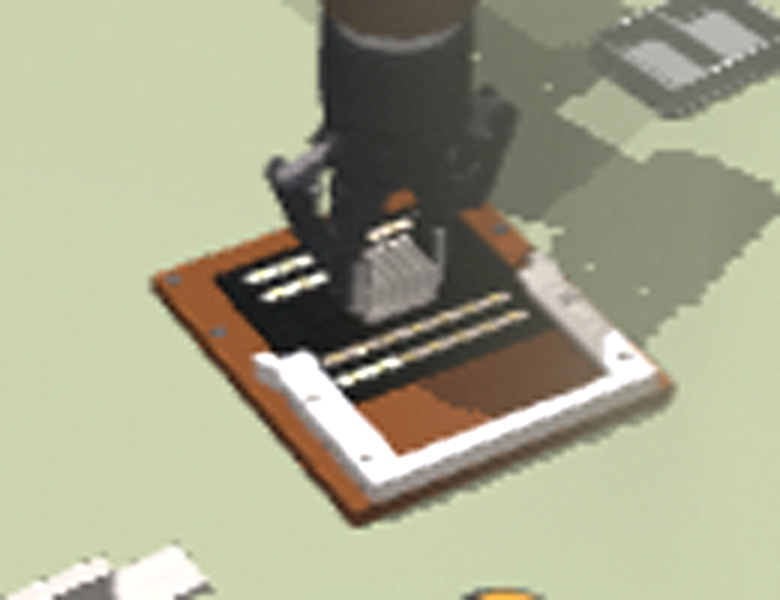

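The board is under both lips, with its leading corners at crop (350,400) and (575,330). I'll continue.

>>> drive_tool([
  {"dx":0.03,"dy":0,"dz":0,"turn":0},
  {"dx":0.06,"dy":0,"dz":0,"turn":0},
  {"dx":0.09,"dy":0,"dz":0,"turn":0},
  {"dx":0.12,"dy":0,"dz":0,"turn":0},
  {"dx":0.15,"dy":0,"dz":0,"turn":0},
  {"dx":0.18,"dy":0,"dz":0,"turn":0},
  {"dx":0.21,"dy":0,"dz":0,"turn":0},
  {"dx":0.21,"dy":0,"dz":0,"turn":0},
])

```text
time_s: 8.25
tool_pos: [0.5488, 0.1148, 0.1943]
tool_rot: [0.706, 0.041, -0.04, -0.706]
ft_force: [-0.1, -0.0, -1.9]
finger_gap: 0.0388
```

```bash
python3 g.py .5618,.116,.1945,.115
```

```text
t 8.25 p [0.5488 0.1148 0.1943] yaw 0.1141 down [ 0.001 -0.    -1.   ] F [-0.1 -0.  -1.9] gap 0.0388 q6 -1.95
.5618,.116,.1945,.115 d [ 0.065 -0.001 -0.002] turn -0.001 rows 0.3
```

>>> drive_tool([
  {"dx":0.02,"dy":0,"dz":0,"turn":0},
  {"dx":0.04,"dy":0,"dz":0,"turn":0},
  {"dx":0.055,"dy":0.002,"dz":0,"turn":0},
  {"dx":0.06,"dy":0.002,"dz":0,"turn":0},
  {"dx":0.065,"dy":0.002,"dz":0,"turn":0},
  {"dx":0.07,"dy":0.002,"dz":0,"turn":0},
  {"dx":0.07,"dy":0.002,"dz":0,"turn":0},
])

```text
time_s: 8.95
tool_pos: [0.5627, 0.1164, 0.1939]
tool_rot: [0.706, 0.041, -0.04, -0.706]
ft_force: [0.7, 0.1, -1.8]
finger_gap: 0.0388
```

```bash
python3 g.py .5618,.116,.1945,.115
```

```text
t 8.95 p [0.5627 0.1164 0.1939] yaw 0.114 down [ 0.001 -0.    -1.   ] F [ 0.7  0.1 -1.8] gap 0.0388 q6 -1.94
.5618,.116,.1945,.115 d [-0.005 -0.003 -0.001] turn -0.001 rows 0.0
```

>>> drive_tool([
  {"dx":0.005,"dy":0,"dz":0,"turn":0},
  {"dx":0.01,"dy":0,"dz":0,"turn":0},
  {"dx":0.015,"dy":0,"dz":0,"turn":0},
  {"dx":0.015,"dy":0,"dz":0,"turn":0},
])

```text
time_s: 9.35
tool_pos: [0.5639, 0.1165, 0.1938]
tool_rot: [0.707, 0.039, -0.042, -0.705]
ft_force: [-7.6, 2.0, 4.0]
finger_gap: 0.0389
```

>>> drive_tool([
  {"dx":0.005,"dy":0,"dz":0,"turn":0},
  {"dx":0.01,"dy":0,"dz":0,"turn":0},
  {"dx":0.01,"dy":0,"dz":0,"turn":0},
])

```text
time_s: 9.65
tool_pos: [0.5646, 0.1166, 0.194]
tool_rot: [0.707, 0.038, -0.044, -0.705]
ft_force: [-8.4, 1.5, 5.7]
finger_gap: 0.0387
```

```bash
python3 g.py .5618,.116,.1945,.115;  python3 - <<'E'
from h import *
for c in C:
    a=snapshot(c)[:,:,::-1].copy()
    u,v=proj(c,[.54,.11,.02])[0].astype(int)
    a=a[max(v-50,0):v+50,u-65:u+65]; a=cv2.resize(a,None,fx=6,fy=6,interpolation=cv2.INTER_CUBIC); cv2.imwrite(f"pics/g5{c}.png",np.clip(a*1.4,0,255).astype(np.uint8))
E
```

```text
t 9.65 p [0.5646 0.1166 0.194 ] yaw 0.1158 down [-0.008 -0.003 -1.   ] F [-8.4  1.5  5.7] gap 0.0387 q6 -1.94
.5618,.116,.1945,.115 d [-0.014 -0.002 -0.002] turn 0.0 rows 0.1
```

View pics/g5scene.png

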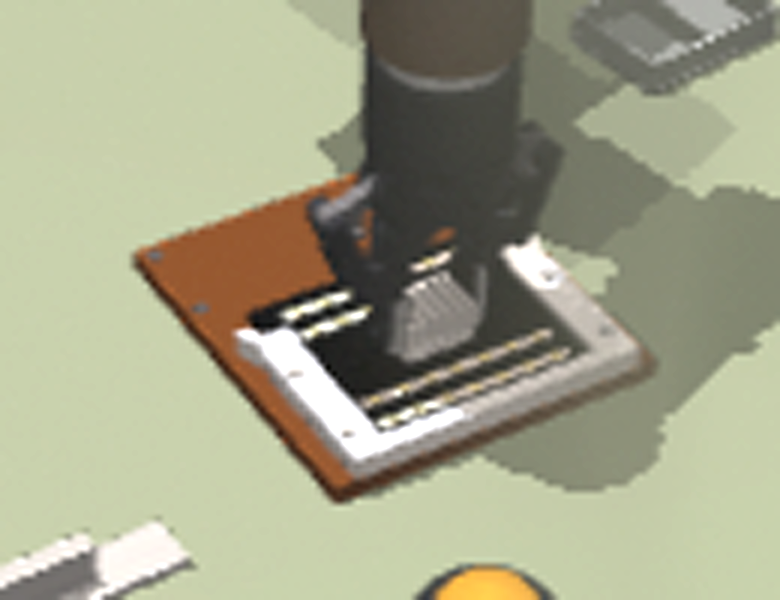

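Contact with the stop: about 8 N along -x. I'll release.

>>> drive_tool([
  {"dx":0,"dy":0,"dz":0,"turn":0},
  {"dx":0,"dy":0,"dz":0,"turn":0},
  {"dx":0,"dy":0,"dz":0,"turn":0},
  {"dx":0,"dy":0,"dz":0,"turn":0},
  {"dx":0,"dy":0,"dz":0,"turn":0},
  {"dx":0,"dy":0,"dz":0,"turn":0},
], fingers=0)

```text
time_s: 10.35
tool_pos: [0.5647, 0.1166, 0.194]
tool_rot: [0.707, 0.038, -0.044, -0.705]
ft_force: [-0.9, 0.2, 0.8]
finger_gap: 0.0856
```

>>> drive_tool([
  {"dx":0,"dy":-0.08,"dz":0,"turn":0},
  {"dx":0,"dy":-0.2,"dz":0,"turn":0},
  {"dx":-0.1,"dy":-0.25,"dz":0,"turn":0},
  {"dx":-0.22,"dy":-0.25,"dz":0,"turn":0},
  {"dx":-0.22,"dy":-0.25,"dz":0,"turn":0},
  {"dx":-0.22,"dy":-0.25,"dz":0,"turn":0},
], fingers=255)

```text
time_s: 10.95
tool_pos: [0.5214, 0.1117, 0.2447]
tool_rot: [0.707, 0.038, -0.044, -0.705]
ft_force: [0.3, 0.1, -0.1]
finger_gap: 0.0003
```

```bash
python3 - <<'E'
import numpy as np
w=.115
for x in(-45,-24): print((np.array([.564,.1164])+x/1000*np.array([np.cos(w),np.sin(w)])).round(4))
E
python3 g.py .5193,.1112,.200,.115;  python3 - <<'E'
from h import *
for c in C:
    a=snapshot(c)[:,:,::-1].copy()
    u,v=proj(c,[.54,.11,.02])[0].astype(int)
    a=a[max(v-50,0):v+50,u-65:u+65]; a=cv2.resize(a,None,fx=6,fy=6,interpolation=cv2.INTER_CUBIC); cv2.imwrite(f"pics/g6{c}.png",np.clip(a*1.4,0,255).astype(np.uint8))
E
```

```text
[0.5193 0.1112]
[0.5402 0.1136]
t 10.95 p [0.5214 0.1117 0.2447] yaw 0.1162 down [-0.007 -0.003 -1.   ] F [ 0.3  0.1 -0.1] gap 0.0003 q6 -1.97
.5193,.1112,.200,.115 d [-0.009  0.224 -0.001] turn 0.001 rows 0.9
```

View pics/g6scene.png

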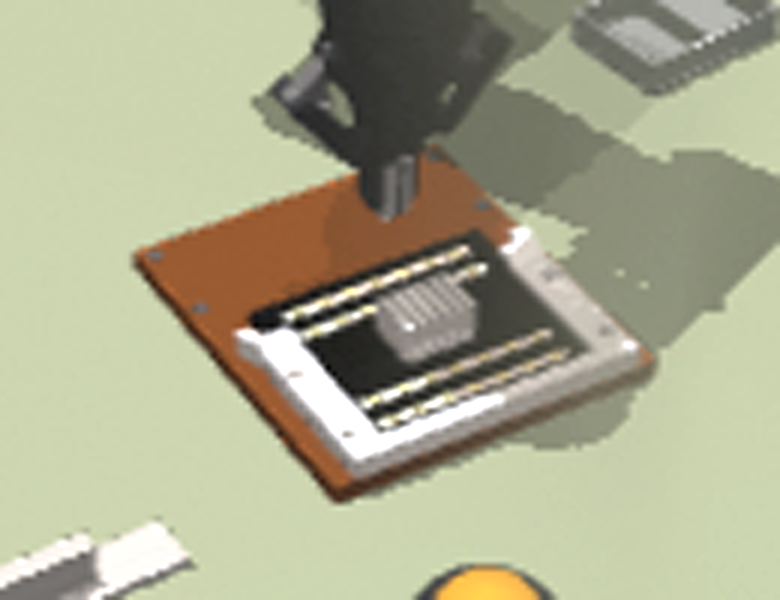

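Released. The board sits under both lips, apparently against the stop (crop 480,400). I'll nudge it home with closed fingers behind the heat sink.

>>> drive_tool([
  {"dx":-0.02,"dy":0.1,"dz":0,"turn":0},
  {"dx":-0.02,"dy":0.2,"dz":0,"turn":0},
  {"dx":-0.01,"dy":0.22,"dz":0,"turn":0},
  {"dx":0.02,"dy":0.22,"dz":0,"turn":0},
  {"dx":0.04,"dy":0.22,"dz":0,"turn":0},
  {"dx":0.06,"dy":0.22,"dz":0,"turn":0},
  {"dx":0.07,"dy":0.22,"dz":0,"turn":0},
])

```text
time_s: 11.75
tool_pos: [0.5363, 0.1135, 0.201]
tool_rot: [0.707, 0.039, -0.043, -0.705]
ft_force: [-1.9, 1.0, 0.6]
finger_gap: -0.0
```

>>> drive_tool([
  {"dx":0.005,"dy":0,"dz":0,"turn":0},
  {"dx":0.01,"dy":0,"dz":0,"turn":0},
  {"dx":0.015,"dy":0,"dz":0,"turn":0},
  {"dx":0.02,"dy":0,"dz":0,"turn":0},
])

```text
time_s: 12.15
tool_pos: [0.5377, 0.1135, 0.2007]
tool_rot: [0.707, 0.035, -0.046, -0.705]
ft_force: [-11.0, 3.1, 8.7]
finger_gap: 0.0002
```

>>> drive_tool([
  {"dx":0.005,"dy":0,"dz":0,"turn":0},
  {"dx":0.01,"dy":0,"dz":0,"turn":0},
  {"dx":0.015,"dy":0,"dz":0,"turn":0},
])

```text
time_s: 12.45
tool_pos: [0.5388, 0.1135, 0.2006]
tool_rot: [0.708, 0.033, -0.048, -0.704]
ft_force: [-10.4, 3.3, 7.1]
finger_gap: -0.0002
```

```bash
python3 g.py .5,.11,.27,.115
```

```text
t 12.45 p [0.5388 0.1135 0.2006] yaw 0.1139 down [-0.02  -0.007 -1.   ] F [-10.4   3.3   7.1] gap -0.0002 q6 -1.95
.5,.11,.27,.115 d [-0.202 -0.343  0.003] turn -0.001 rows 1.6
```

>>> drive_tool([
  {"dx":-0.1,"dy":0,"dz":0,"turn":0},
  {"dx":-0.15,"dy":-0.15,"dz":0,"turn":0},
  {"dx":-0.15,"dy":-0.4,"dz":0,"turn":-0.08},
  {"dx":-0.15,"dy":-0.55,"dz":-0.2,"turn":-0.17},
  {"dx":-0.1,"dy":-0.6,"dz":-0.4,"turn":-0.26},
  {"dx":0.0,"dy":-0.6,"dz":-0.6,"turn":-0.35},
  {"dx":0.2,"dy":-0.6,"dz":-0.8,"turn":-0.44},
  {"dx":0.3,"dy":-0.6,"dz":-0.98,"turn":-0.53},
  {"dx":0.3,"dy":-0.6,"dz":-0.98,"turn":-0.62},
  {"dx":0.3,"dy":-0.6,"dz":-0.98,"turn":-0.71},
], fingers=90)

```text
time_s: 13.45
tool_pos: [0.6243, -0.0755, 0.3196]
tool_rot: [-0.575, -0.402, 0.416, 0.579]
ft_force: [-0.4, -0.8, 0.5]
finger_gap: 0.0551
```

```bash
python3 g.py .6502,-.1313,.26,1.744; python3 - <<'E'
from h import *
for c in C:
    a=snapshot(c)[:,:,::-1].copy()
    cv2.imwrite(f"pics/g7f{c}.png",a)
    u,v=proj(c,[.54,.11,.02])[0].astype(int)
    a=a[max(v-50,0):v+50,u-65:u+65]; a=cv2.resize(a,None,fx=6,fy=6,interpolation=cv2.INTER_CUBIC); cv2.imwrite(f"pics/g7{c}.png",np.clip(a*1.4,0,255).astype(np.uint8))
p0=(.527,.112,.115)
for n in("board","straightedge"):
    g={"board":(.562,.116,.115),"straightedge":(.65,-.1313,.172)}[n]
    ms={}
    for c in C:
        b=getmask(n,c,[g[0],g[1],.02])
        if b: ms[c]=b[0]; print(n,c,b[1],b[0].sum())
    if ms:
      for sub in [list(ms)]+[[c] for c in ms]: 
        print(sub,fit(n,{c:ms[c] for c in sub},np.array(g),.012 if n=="board" else 0))
E
```

```text
t 13.45 p [ 0.6243 -0.0755  0.3196] yaw 1.2323 down [-0.019 -0.007 -1.   ] F [-0.4 -0.8  0.5] gap 0.0551 q6 -0.48
.6502,-.1313,.26,1.744 d [-0.216  0.297 -0.219] turn -0.326 rows 1.7
board top 0.58 400.0
board scene 0.71 1044.0
['top', 'scene'] (array([0.55946831, 0.11965179, 0.10088165]), np.float64(1445.9960784313726))
['top'] (array([0.56297548, 0.11957071, 0.12822406]), np.float64(1238.3058823529411))
['scene'] (array([0.55599354, 0.1205535 , 0.16600887]), np.float64(194.5607843137255))
straightedge top 0.56 343.0
straightedge scene 0.75 608.0
['top', 'scene'] (array([ 0.65051611, -0.13126609,  0.15325447]), np.float64(214.58039215686276))
['top'] (array([ 0.64914493, -0.13040364,  0.1652476 ]), np.float64(162.7764705882353))
['scene'] (array([ 0.65131439, -0.1316851 ,  0.15285196]), np.float64(40.2))
```

View pics/g7scene.png

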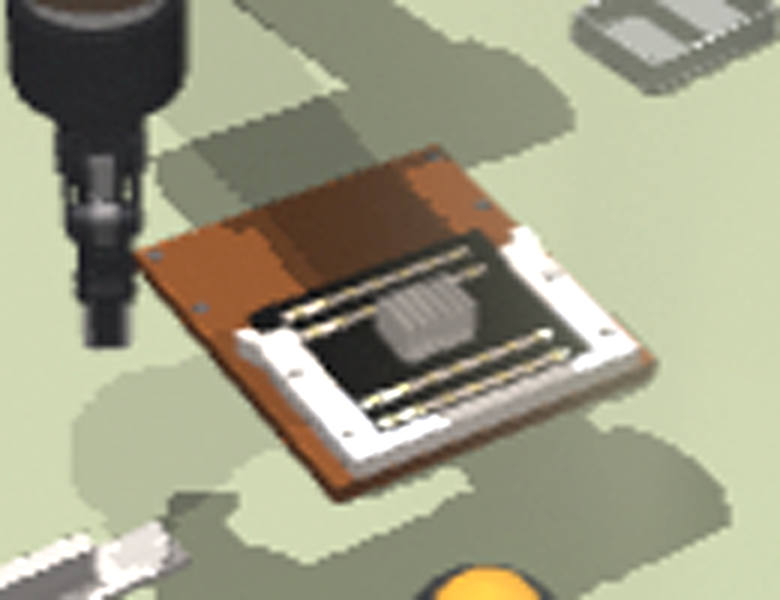

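View pics/g7top.png

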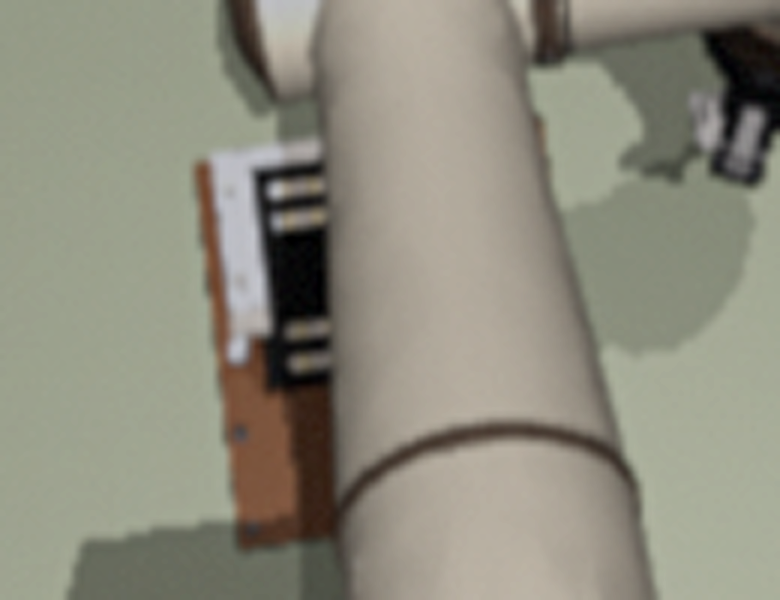

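The board is home under both lips and its edge is parallel to the stop (crop 480,395). Next is the straightedge; I'll correct for the small tool tilt (about 3 mm at the tip).

```bash
python3 g.py .6535,-.130,.23,1.742
```

```text
t 13.75 p [ 0.6232 -0.0734  0.3204] yaw 1.2279 down [-0.02  -0.007 -1.   ] F [ 0.5 -0.  -0. ] gap 0.0554 q6 -0.49
.6535,-.130,.23,1.742 d [-0.21   0.451 -0.245] turn -0.327 rows 2.2
```

>>> drive_tool([
  {"dx":-0.1,"dy":0.1,"dz":-0.1,"turn":-0.09},
  {"dx":-0.19,"dy":0.2,"dz":-0.23,"turn":-0.18},
  {"dx":-0.19,"dy":0.3,"dz":-0.23,"turn":-0.26},
  {"dx":-0.19,"dy":0.35,"dz":-0.23,"turn":-0.325},
  {"dx":-0.19,"dy":0.4,"dz":-0.23,"turn":-0.325},
  {"dx":-0.19,"dy":0.4,"dz":-0.23,"turn":-0.325},
])

```text
time_s: 14.35
tool_pos: [0.6517, -0.1248, 0.2388]
tool_rot: [-0.453, -0.533, 0.546, 0.462]
ft_force: [-0.5, 0.5, 0.2]
finger_gap: 0.0555
```

```bash
python3 g.py .6535,-.130,.183,1.742; python3 - <<'E'
from h import *
for c in C:
    a=snapshot(c)[:,:,::-1].copy()
    u,v=proj(c,[.65,-.13,.05])[0].astype(int)
    a=a[max(v-50,0):v+50,u-65:u+65]; a=cv2.resize(a,None,fx=6,fy=6,interpolation=cv2.INTER_CUBIC); cv2.imwrite(f"pics/g8{c}.png",np.clip(a*1.2,0,255).astype(np.uint8))
E
```

```text
t 14.35 p [ 0.6517 -0.1248  0.2388] yaw 1.7358 down [-0.022 -0.007 -1.   ] F [-0.5  0.5  0.2] gap 0.0555 q6 0.11
.6535,-.130,.183,1.742 d [-0.026  0.279 -0.011] turn -0.004 rows 1.1
```

View pics/g8scene.png

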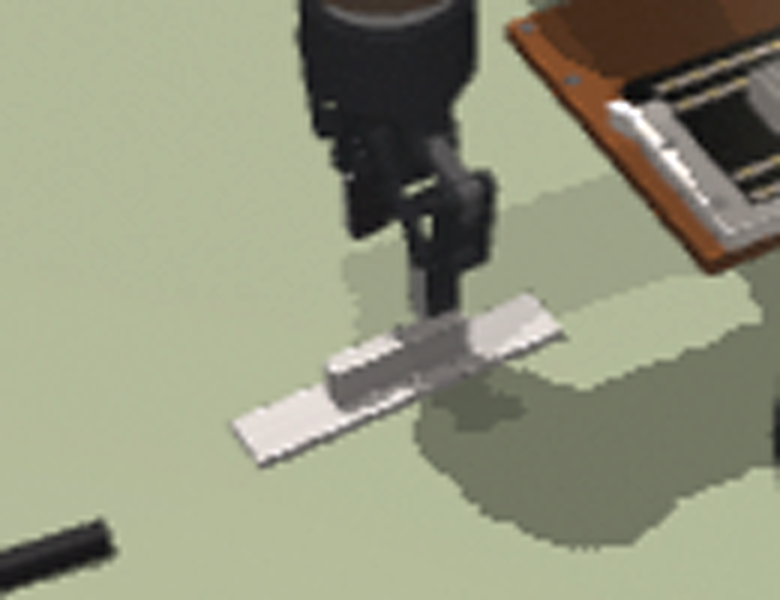

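View pics/g8top.png

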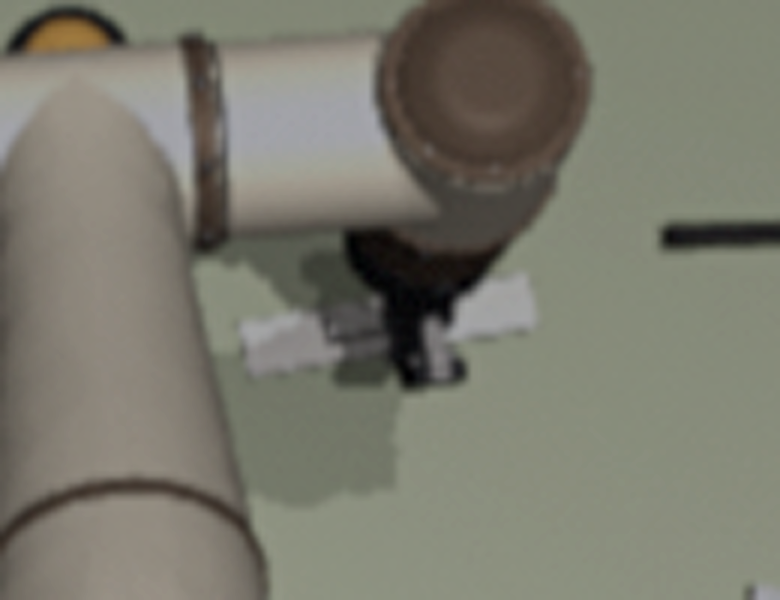

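Jaws straddle the rib (top crop 420,330; scene crop 435,320). Descend.

>>> drive_tool([
  {"dx":-0.015,"dy":0.1,"dz":-0.005,"turn":-0.004},
  {"dx":-0.026,"dy":0.2,"dz":-0.01,"turn":-0.004},
  {"dx":-0.026,"dy":0.25,"dz":-0.01,"turn":-0.004},
  {"dx":-0.026,"dy":0.275,"dz":-0.01,"turn":-0.004},
  {"dx":-0.026,"dy":0.275,"dz":-0.01,"turn":-0.004},
])

```text
time_s: 14.95
tool_pos: [0.6543, -0.1298, 0.1858]
tool_rot: [-0.452, -0.535, 0.547, 0.458]
ft_force: [-0.0, -0.5, 0.6]
finger_gap: 0.0553
```

```bash
python3 g.py .6535,-.130,.183,1.742
```

```text
t 14.95 p [ 0.6543 -0.1298  0.1858] yaw 1.7436 down [-0.019 -0.007 -1.   ] F [-0.  -0.5  0.6] gap 0.0553 q6 0.12
.6535,-.130,.183,1.742 d [-0.     0.014  0.004] turn 0.001 rows 0.1
```

>>> drive_tool([
  {"dx":0,"dy":0,"dz":0,"turn":0},
  {"dx":0,"dy":0,"dz":0,"turn":0},
  {"dx":0,"dy":0,"dz":0,"turn":0},
  {"dx":0,"dy":0,"dz":0,"turn":0},
  {"dx":0,"dy":0,"dz":0,"turn":0},
  {"dx":0,"dy":0,"dz":0,"turn":0},
], fingers=255)

```text
time_s: 15.55
tool_pos: [0.6544, -0.1298, 0.1868]
tool_rot: [-0.452, -0.535, 0.547, 0.458]
ft_force: [-1.4, 1.3, 6.1]
finger_gap: 0.0104
```

```bash
python3 g.py .6535,-.130,.23,1.742
```

```text
t 15.55 p [ 0.6544 -0.1298  0.1868] yaw 1.7438 down [-0.018 -0.007 -1.   ] F [-1.4  1.3  6.1] gap 0.0104 q6 0.12
.6535,-.130,.23,1.742 d [-0.001 -0.216  0.009] turn 0.001 rows 0.9
```

>>> drive_tool([
  {"dx":0,"dy":-0.05,"dz":0,"turn":0},
  {"dx":0,"dy":-0.15,"dz":0,"turn":0},
  {"dx":0,"dy":-0.28,"dz":0,"turn":0},
  {"dx":0,"dy":-0.35,"dz":0,"turn":0},
  {"dx":0,"dy":-0.35,"dz":0,"turn":0},
])

```text
time_s: 16.05
tool_pos: [0.6563, -0.1293, 0.2592]
tool_rot: [-0.453, -0.536, 0.546, 0.457]
ft_force: [1.5, 0.9, -3.1]
finger_gap: 0.0108
```

```bash
python3 - <<'E'
import numpy as np
w=.115; o=np.array([.527,.112])
for x in(-40,-48): print((o+x/1000*np.array([np.cos(w),np.sin(w)])).round(4))
E
python3 g.py .48,.108,.26,1.686; python3 - <<'E'
from h import *
for c in C:
    a=snapshot(c)[:,:,::-1].copy()
    u,v=proj(c,[.65,-.13,.1])[0].astype(int)
    a=a[max(v-50,0):v+50,u-65:u+65]; a=cv2.resize(a,None,fx=6,fy=6,interpolation=cv2.INTER_CUBIC); cv2.imwrite(f"pics/g9{c}.png",np.clip(a*1.2,0,255).astype(np.uint8))
E
```

```text
[0.4873 0.1074]
[0.4793 0.1065]
t 16.05 p [ 0.6563 -0.1293  0.2592] yaw 1.744 down [-0.013 -0.007 -1.   ] F [ 1.5  0.9 -3.1] gap 0.0108 q6 0.12
.48,.108,.26,1.686 d [ 1.321 -0.002  0.664] turn 0.037 rows 5.9
```

View pics/g9scene.png

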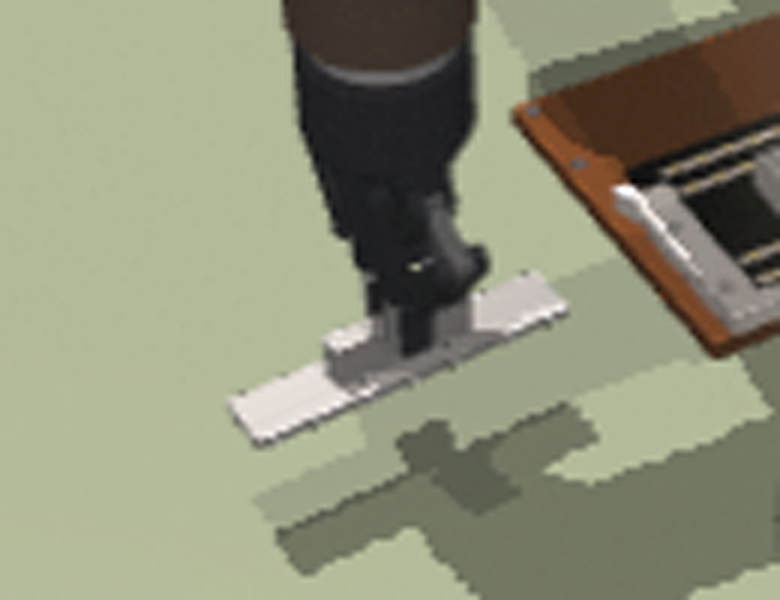

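Straightedge held level and well centred. I'll carry it to the ledge.

>>> drive_tool([
  {"dx":0.15,"dy":0,"dz":0.08,"turn":0.01},
  {"dx":0.35,"dy":0,"dz":0.18,"turn":0.02},
  {"dx":0.57,"dy":0,"dz":0.29,"turn":0.037},
  {"dx":0.79,"dy":0,"dz":0.4,"turn":0.037},
  {"dx":0.95,"dy":0,"dz":0.5,"turn":0.037},
  {"dx":0.95,"dy":0,"dz":0.5,"turn":0.037},
])

```text
time_s: 16.75
tool_pos: [0.5206, 0.043, 0.2559]
tool_rot: [-0.465, -0.521, 0.536, 0.474]
ft_force: [-0.0, 0.4, -2.5]
finger_gap: 0.0107
```

```bash
python3 g.py .48,.108,.24,1.686
```

```text
t 16.75 p [0.5206 0.043  0.2559] yaw 1.689 down [-0.025 -0.007 -1.   ] F [-0.   0.4 -2.5] gap 0.0107 q6 -0.27
.48,.108,.24,1.686 d [0.347 0.082 0.161] turn 0.002 rows 1.6
```

>>> drive_tool([
  {"dx":0.18,"dy":0,"dz":0.07,"turn":0.002},
  {"dx":0.33,"dy":0.03,"dz":0.14,"turn":0.002},
  {"dx":0.347,"dy":0.06,"dz":0.15,"turn":0.002},
  {"dx":0.347,"dy":0.08,"dz":0.15,"turn":0.002},
  {"dx":0.347,"dy":0.08,"dz":0.15,"turn":0.002},
])

```text
time_s: 17.25
tool_pos: [0.4823, 0.1077, 0.2392]
tool_rot: [-0.466, -0.519, 0.536, 0.476]
ft_force: [0.2, -0.5, -3.1]
finger_gap: 0.0105
```

```bash
python3 g.py .483,.108,.21,1.686;python3 - <<'E'
from h import *
o=get_obs();R=Ro.from_quat(o["tool_rot"]).as_matrix();p=np.array(o["tool_pos"]);t=p+R[:,1]*.165
print("tip",t.round(4))
for c in C:
    im=snapshot(c)[:,:,::-1].copy()
    for d in silhouettes("straightedge",c): print(c,d["confidence"],d["pixels"].sum())
    u,v=proj(c,[.5,.11,.03])[0].astype(int)
    a=im[max(v-50,0):v+50,u-65:u+65]; a=cv2.resize(a,None,fx=6,fy=6,interpolation=cv2.INTER_CUBIC); cv2.imwrite(f"pics/h1{c}.png",np.clip(a*1.3,0,255).astype(np.uint8))
b=getmask("straightedge","scene",[t[0],t[1],.05])
if b:
    print(fit("straightedge",{"scene":b[0]},np.array([t[0],t[1],.115]),o["tool_pos"][2]-.186))
E
```

```text
t 17.25 p [0.4823 0.1077 0.2392] yaw 1.6853 down [-0.027 -0.009 -1.   ] F [ 0.2 -0.5 -3.1] gap 0.0105 q6 -0.43
.483,.108,.21,1.686 d [ 0.002  0.146 -0.007] turn -0.0 rows 0.6
tip [0.4779 0.1062 0.0742]
top 0.6 169
scene 0.62 405
(array([0.47978082, 0.10754285, 0.10940464]), np.float64(93.05098039215687))
```

View pics/h1scene.png

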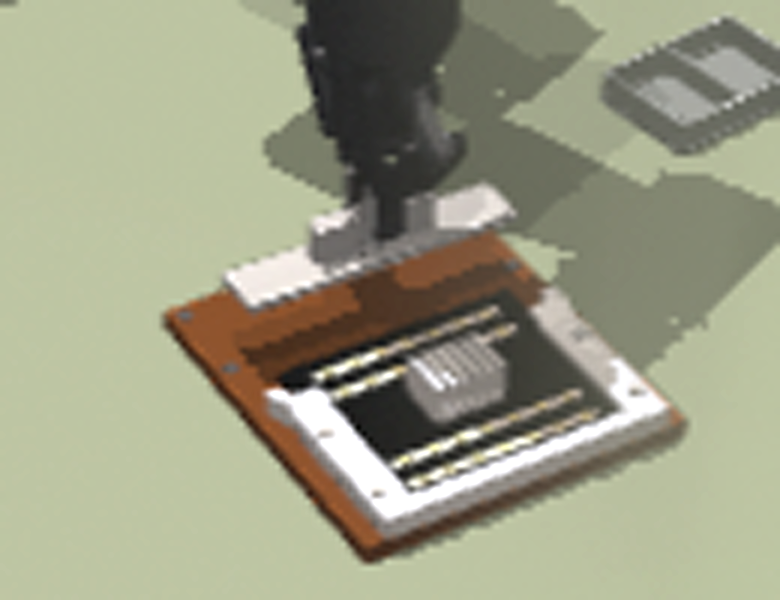

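View pics/h1top.png

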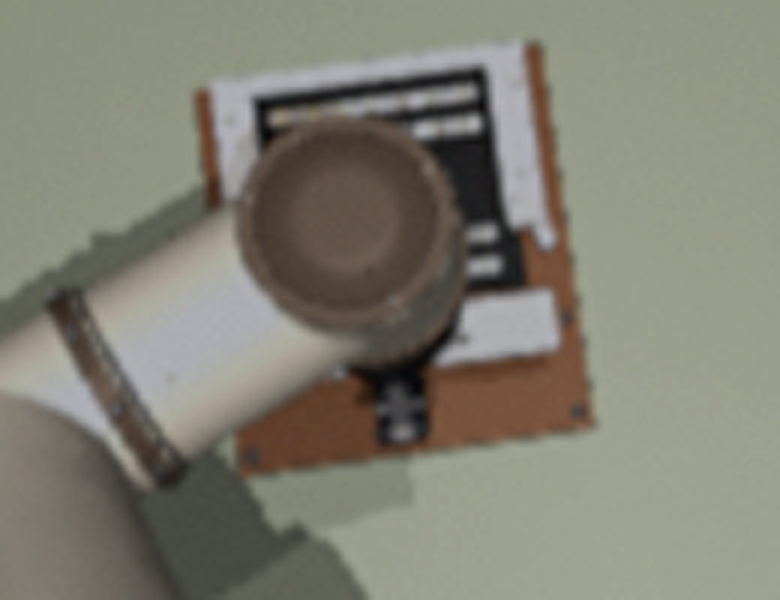

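>>> drive_tool([
  {"dx":0,"dy":0.06,"dz":0,"turn":0},
  {"dx":0,"dy":0.12,"dz":0,"turn":0},
  {"dx":0,"dy":0.165,"dz":-0.005,"turn":0},
  {"dx":0,"dy":0.185,"dz":-0.005,"turn":0},
  {"dx":0,"dy":0.193,"dz":-0.005,"turn":0},
  {"dx":0,"dy":0.193,"dz":-0.005,"turn":0},
])

```text
time_s: 18.1
tool_pos: [0.4829, 0.1075, 0.2019]
tool_rot: [-0.466, -0.52, 0.535, 0.475]
ft_force: [0.7, 0.5, -2.2]
finger_gap: 0.0105
```

```bash
python3 g.py .483,.108,.199,1.686
```

```text
t 18.1 p [0.4829 0.1075 0.2019] yaw 1.6845 down [-0.024 -0.007 -1.   ] F [ 0.7  0.5 -2.2] gap 0.0105 q6 -0.42
.483,.108,.199,1.686 d [ 0.003  0.014 -0.001] turn -0.001 rows 0.1
```

>>> drive_tool([
  {"dx":0,"dy":0.007,"dz":0,"turn":0},
  {"dx":0,"dy":0.012,"dz":0,"turn":0},
  {"dx":0,"dy":0.016,"dz":0,"turn":0},
  {"dx":0,"dy":0.016,"dz":0,"turn":0},
])

```text
time_s: 18.5
tool_pos: [0.4829, 0.1075, 0.1988]
tool_rot: [-0.466, -0.52, 0.535, 0.475]
ft_force: [0.3, 0.7, -2.6]
finger_gap: 0.0105
```

```bash
python3 g.py
```

```text
t 18.5 p [0.4829 0.1075 0.1988] yaw 1.6847 down [-0.024 -0.007 -1.   ] F [ 0.3  0.7 -2.6] gap 0.0105 q6 -0.42
```

>>> drive_tool([
  {"dx":0,"dy":0.004,"dz":0,"turn":0},
  {"dx":0,"dy":0.008,"dz":0,"turn":0},
  {"dx":0,"dy":0.01,"dz":0,"turn":0},
])

```text
time_s: 18.8
tool_pos: [0.4828, 0.1076, 0.1987]
tool_rot: [-0.466, -0.52, 0.535, 0.475]
ft_force: [-6.6, 0.2, 15.7]
finger_gap: 0.0104
```

```bash
python3 g.py;python3 - <<'E'
from h import *
for c in C:
    im=snapshot(c)[:,:,::-1].copy()
    u,v=proj(c,[.5,.11,.03])[0].astype(int)
    a=im[max(v-50,0):v+50,u-65:u+65]; a=cv2.resize(a,None,fx=6,fy=6,interpolation=cv2.INTER_CUBIC); cv2.imwrite(f"pics/h2{c}.png",np.clip(a*1.3,0,255).astype(np.uint8))
E
```

```text
t 18.8 p [0.4828 0.1076 0.1987] yaw 1.6855 down [-0.023 -0.007 -1.   ] F [-6.6  0.2 15.7] gap 0.0104 q6 -0.42
```

View pics/h2scene.png

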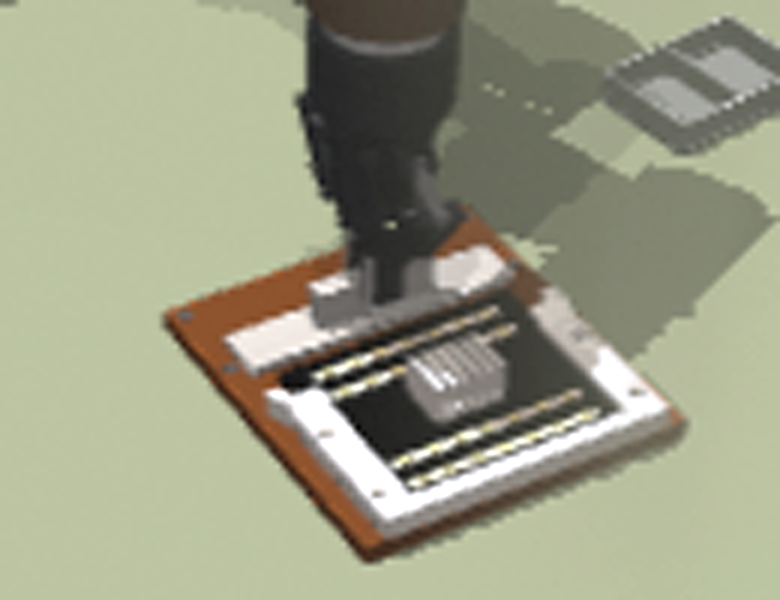

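On the bed (16 N contact), with a gap of a few mm to the board. I'll slide it forward gently.

>>> drive_tool([
  {"dx":0,"dy":-0.002,"dz":-0.005,"turn":0},
  {"dx":0,"dy":-0.002,"dz":-0.01,"turn":0},
  {"dx":0,"dy":-0.002,"dz":-0.015,"turn":0},
  {"dx":0,"dy":-0.002,"dz":-0.02,"turn":0},
  {"dx":0,"dy":-0.002,"dz":-0.02,"turn":0},
])

```text
time_s: 19.4
tool_pos: [0.4866, 0.1079, 0.1988]
tool_rot: [-0.466, -0.52, 0.536, 0.475]
ft_force: [-2.2, 0.6, 0.8]
finger_gap: 0.0108
```

```bash
python3 g.py
```

```text
t 19.4 p [0.4866 0.1079 0.1988] yaw 1.6854 down [-0.025 -0.008 -1.   ] F [-2.2  0.6  0.8] gap 0.0108 q6 -0.42
```

>>> drive_tool([
  {"dx":0,"dy":0,"dz":-0.005,"turn":0},
  {"dx":0,"dy":0,"dz":-0.01,"turn":0},
  {"dx":0,"dy":0,"dz":-0.015,"turn":0},
  {"dx":0,"dy":0,"dz":-0.015,"turn":0},
])

```text
time_s: 19.8
tool_pos: [0.4892, 0.108, 0.1989]
tool_rot: [-0.466, -0.519, 0.536, 0.475]
ft_force: [-4.9, -0.4, 4.6]
finger_gap: 0.0101
```

>>> drive_tool([
  {"dx":0,"dy":0,"dz":-0.004,"turn":0},
  {"dx":0,"dy":0,"dz":-0.008,"turn":0},
  {"dx":0,"dy":0,"dz":-0.01,"turn":0},
])

```text
time_s: 20.1
tool_pos: [0.4909, 0.108, 0.1989]
tool_rot: [-0.466, -0.519, 0.537, 0.476]
ft_force: [-5.3, 0.2, 5.9]
finger_gap: 0.0108
```

```bash
python3 g.py
```

```text
t 20.1 p [0.4909 0.108  0.1989] yaw 1.6851 down [-0.027 -0.009 -1.   ] F [-5.3  0.2  5.9] gap 0.0108 q6 -0.42
```

>>> drive_tool([
  {"dx":0,"dy":-0.002,"dz":-0.004,"turn":0},
  {"dx":0,"dy":-0.002,"dz":-0.008,"turn":0},
  {"dx":0,"dy":-0.002,"dz":-0.01,"turn":0},
])

```text
time_s: 20.4
tool_pos: [0.4922, 0.1082, 0.1989]
tool_rot: [-0.465, -0.518, 0.538, 0.476]
ft_force: [-7.8, 1.5, 4.3]
finger_gap: 0.0108
```

```bash
python3 g.py;python3 - <<'E'
from h import *
for c in C:
    im=snapshot(c)[:,:,::-1].copy()
    u,v=proj(c,[.5,.11,.03])[0].astype(int)
    a=im[max(v-50,0):v+50,u-65:u+65]; a=cv2.resize(a,None,fx=6,fy=6,interpolation=cv2.INTER_CUBIC); cv2.imwrite(f"pics/h3{c}.png",np.clip(a*1.3,0,255).astype(np.uint8))
E
```

```text
t 20.4 p [0.4922 0.1082 0.1989] yaw 1.6853 down [-0.03  -0.01  -0.999] F [-7.8  1.5  4.3] gap 0.0108 q6 -0.41
```

View pics/h3scene.png

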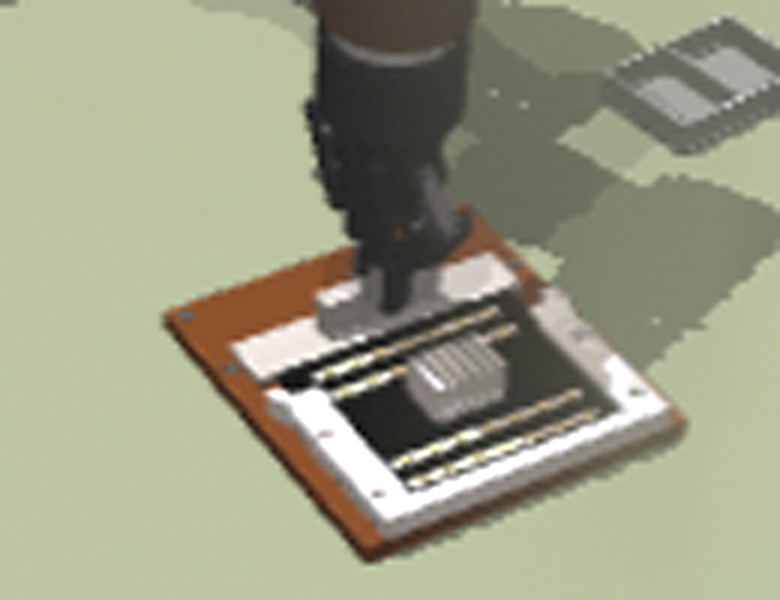

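View pics/h3top.png

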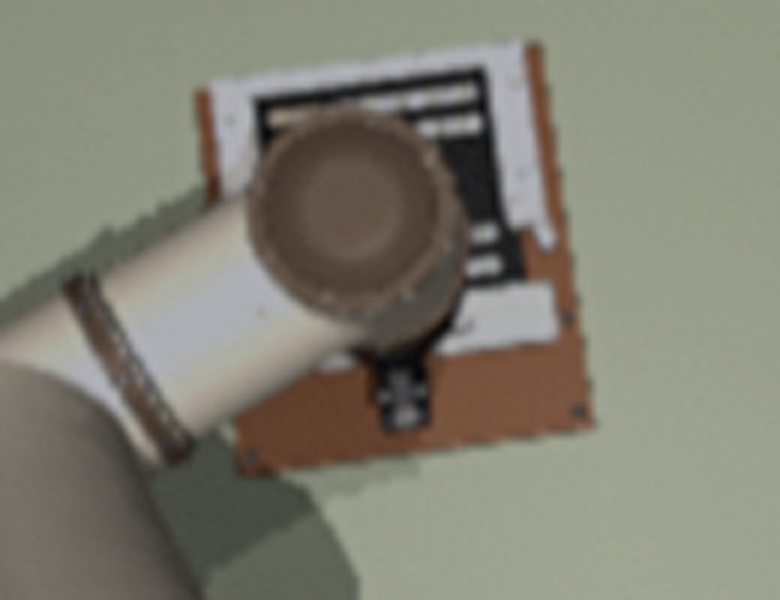

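>>> drive_tool([
  {"dx":0,"dy":-0.001,"dz":-0.005,"turn":0},
  {"dx":0,"dy":-0.001,"dz":-0.01,"turn":0},
  {"dx":0,"dy":-0.001,"dz":-0.012,"turn":0},
  {"dx":0,"dy":-0.001,"dz":-0.012,"turn":0},
])

```text
time_s: 20.9
tool_pos: [0.4931, 0.1084, 0.1989]
tool_rot: [-0.464, -0.516, 0.539, 0.477]
ft_force: [-10.2, 3.4, 7.7]
finger_gap: 0.0104
```

```bash
python3 g.py
```

```text
t 20.9 p [0.4931 0.1084 0.1989] yaw 1.6854 down [-0.035 -0.012 -0.999] F [-10.2   3.4   7.7] gap 0.0104 q6 -0.41
```

The tip has stopped moving, so the blade is flush against the board. I'll release with a partial opening to stay clear of the heat sink.

>>> drive_tool([
  {"dx":0,"dy":0,"dz":0,"turn":0},
  {"dx":0,"dy":0,"dz":0,"turn":0},
  {"dx":0,"dy":0,"dz":0,"turn":0},
  {"dx":0,"dy":0,"dz":0,"turn":0},
  {"dx":0,"dy":0,"dz":0,"turn":0},
], fingers=130)

```text
time_s: 21.4
tool_pos: [0.4935, 0.1084, 0.1989]
tool_rot: [-0.464, -0.517, 0.539, 0.477]
ft_force: [0.2, -0.6, 0.6]
finger_gap: 0.0419
```

>>> drive_tool([
  {"dx":0,"dy":-0.06,"dz":0,"turn":0},
  {"dx":0,"dy":-0.15,"dz":0,"turn":0},
  {"dx":0,"dy":-0.3,"dz":0,"turn":0},
  {"dx":0,"dy":-0.5,"dz":0,"turn":0},
  {"dx":-0.2,"dy":-0.6,"dz":0,"turn":0},
  {"dx":-0.45,"dy":-0.6,"dz":0,"turn":0},
  {"dx":-0.7,"dy":-0.6,"dz":0,"turn":0},
  {"dx":-0.95,"dy":-0.6,"dz":0,"turn":0},
  {"dx":-1.0,"dy":-0.6,"dz":0,"turn":0},
])

```text
time_s: 22.3
tool_pos: [0.5203, -0.0928, 0.3214]
tool_rot: [-0.466, -0.516, 0.537, 0.478]
ft_force: [-0.4, 0.7, -0.3]
finger_gap: 0.0419
```

```bash
python3 g.py;python3 - <<'E'
from h import *
for c in C:
    im=snapshot(c)[:,:,::-1].copy()
    cv2.imwrite(f"pics/h4f{c}.png",im)
    u,v=proj(c,[.52,.11,.03])[0].astype(int)
    a=im[max(v-50,0):v+50,u-65:u+65]; a=cv2.resize(a,None,fx=6,fy=6,interpolation=cv2.INTER_CUBIC); cv2.imwrite(f"pics/h4{c}.png",np.clip(a*1.3,0,255).astype(np.uint8))
for n,g in {"straightedge":(.4873,.1074,.115),"board":(.5618,.116,.115)}.items():
    for c in C:
        b=getmask(n,c,[g[0],g[1],.02])
        if b: print(n,c,b[1],fit(n,{c:b[0]},np.array(g),.012))
E
```

```text
t 22.3 p [ 0.5203 -0.0928  0.3214] yaw 1.6803 down [-0.033 -0.012 -0.999] F [-0.4  0.7 -0.3] gap 0.0419 q6 -0.03
straightedge top 0.47 (array([0.48702524, 0.11617664, 0.1696453 ]), np.float64(339.5254901960784))
straightedge scene 0.69 (array([0.48502655, 0.10366809, 0.15778581]), np.float64(101.65490196078431))
board scene 0.57 (array([0.55540907, 0.11744693, 0.17140177]), np.float64(210.68627450980392))
```

View pics/h4scene.png

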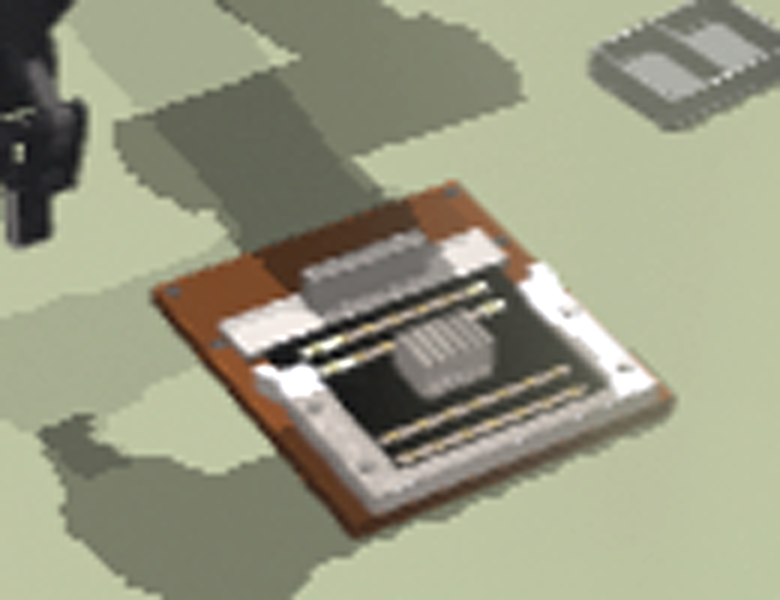

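View pics/h4top.png

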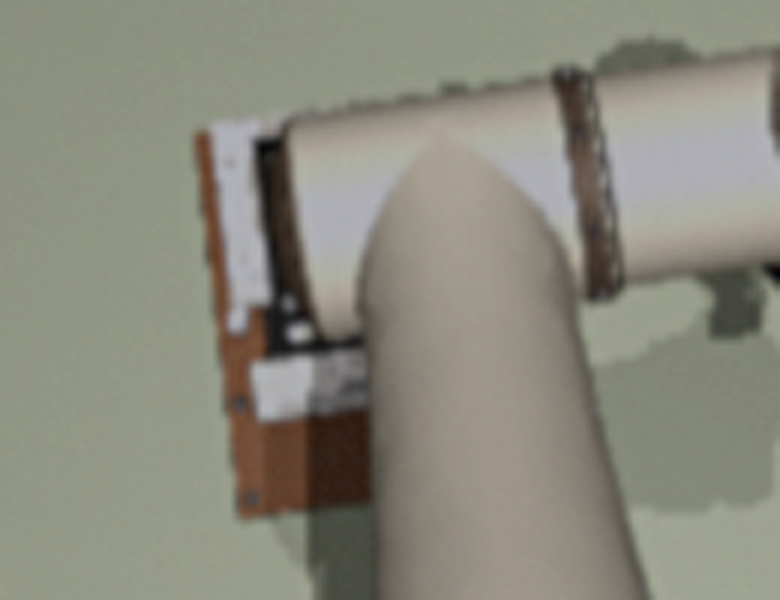

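View pics/h4ftop.png

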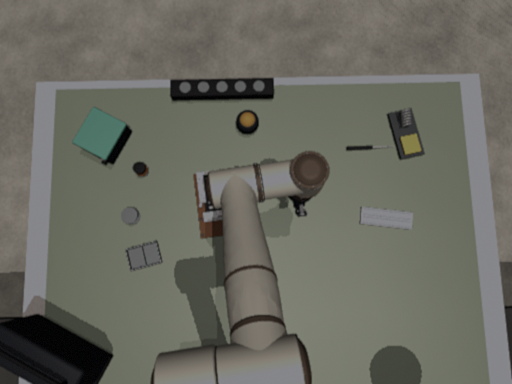

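The scene view looks flush, but the arm blocks the top view. I'll move it away for a clean check.

>>> drive_tool([
  {"dx":-0.25,"dy":-0.1,"dz":0,"turn":0},
  {"dx":-0.5,"dy":-0.2,"dz":0,"turn":0},
  {"dx":-0.75,"dy":-0.2,"dz":0,"turn":0},
  {"dx":-1.0,"dy":-0.2,"dz":0,"turn":0},
  {"dx":-1.0,"dy":-0.2,"dz":0,"turn":0},
])

```text
time_s: 23.1
tool_pos: [0.5456, -0.2885, 0.3619]
tool_rot: [-0.465, -0.516, 0.539, 0.477]
ft_force: [-1.6, 1.7, 0.3]
finger_gap: 0.0417
```

>>> drive_tool([
  {"dx":-0.25,"dy":0,"dz":0.1,"turn":0},
  {"dx":-0.5,"dy":0,"dz":0.2,"turn":0},
  {"dx":-0.75,"dy":0,"dz":0.4,"turn":0},
  {"dx":-1.0,"dy":0,"dz":0.6,"turn":0},
  {"dx":-1.0,"dy":0,"dz":0.6,"turn":0},
])

```text
time_s: 23.6
tool_pos: [0.449, -0.5012, 0.3677]
tool_rot: [-0.464, -0.517, 0.539, 0.476]
ft_force: [0.4, 0.1, -0.6]
finger_gap: 0.0418
```

```bash
python3 g.py;python3 - <<'E'
from h import *
for c in C:
    im=snapshot(c)[:,:,::-1].copy()
    cv2.imwrite(f"pics/h5f{c}.png",im)
    u,v=proj(c,[.52,.11,.03])[0].astype(int)
    a=im[max(v-40,0):v+40,u-50:u+50]; a=cv2.resize(a,None,fx=7.5,fy=7.5,interpolation=cv2.INTER_CUBIC); cv2.imwrite(f"pics/h5{c}.png",np.clip(a*1.3,0,255).astype(np.uint8))
for n,g in {"straightedge":(.4873,.1074,.115),"board":(.5618,.116,.115)}.items():
    for c in C:
        b=getmask(n,c,[g[0],g[1],.02])
        if b: print(n,c,b[1],fit(n,{c:b[0]},np.array(g),.012))
E
```

```text
t 23.6 p [ 0.449  -0.5012  0.3677] yaw 1.6862 down [-0.034 -0.012 -0.999] F [ 0.4  0.1 -0.6] gap 0.0418 q6 0.7
straightedge top 0.92 (array([0.48654779, 0.10719243, 0.11527937]), np.float64(47.062745098039215))
straightedge scene 0.69 (array([0.48704082, 0.10493124, 0.17600769]), np.float64(83.01176470588236))
board top 0.95 (array([0.56199351, 0.1171531 , 0.10334477]), np.float64(166.37254901960785))
board scene 0.62 (array([0.55356017, 0.12108072, 0.13665899]), np.float64(234.51372549019607))
```

View pics/h5scene.png

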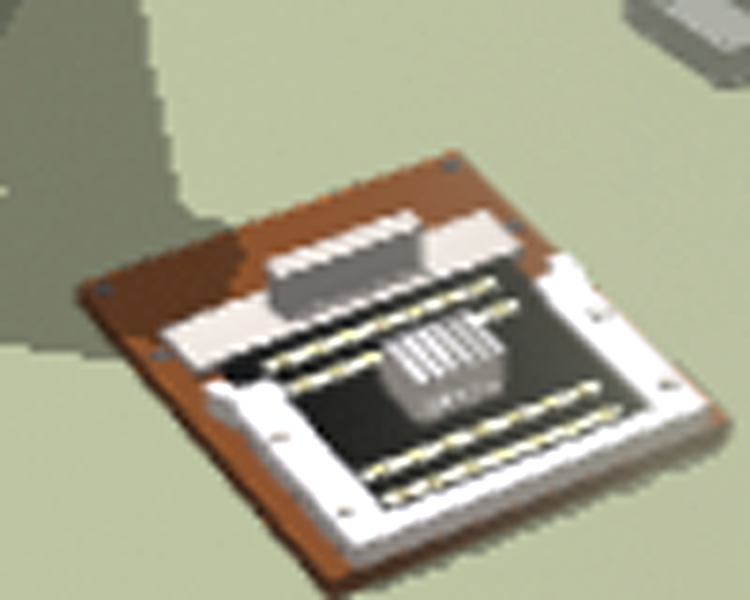

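View pics/h5top.png

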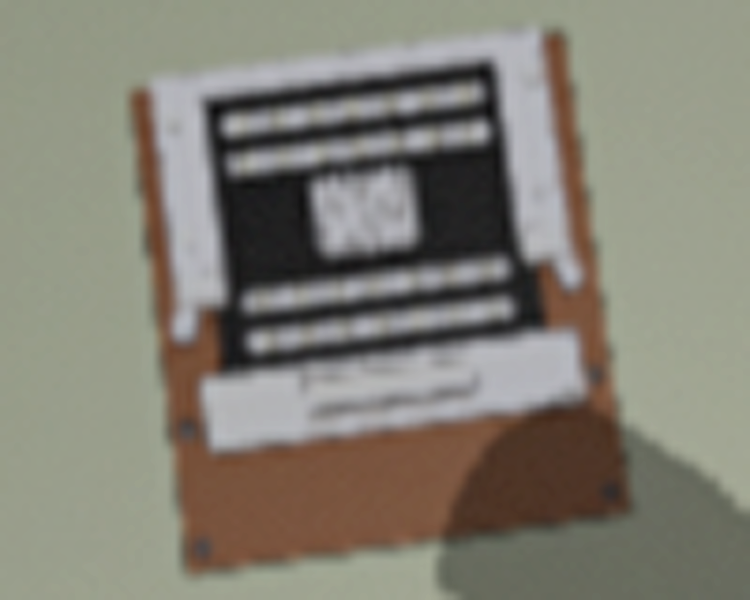

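The top view shows the board under both lips against the stop at crop (350,80). The blade is flush along its front edge with no brown gap, from crop (205,378) to (580,335). The bystanders looked unmoved in the last full view, so I'm handing in.

```bash
python3 -c "
from workcell import *
print(hand_in())"
```

```text
the job is handed in; nothing more can be done
None
```

The LED board is in the holder under both side lips and home against the end stop. The straightedge lies flat on the ledge, flush along the board's front edge. Both are released, and I handed the job in at about 24 s of the 58 s.

**How it went:**
- I slid the board in until it met the stop at about 8 N. After releasing it, I pushed again behind the heat sink with closed fingers, at about 11 N.
- I set the straightedge on the ledge, slid it forward until it stopped moving against the board (about 10 N), then released it and moved the arm away.

**Last checks:**
- **Straightedge:** the clear top view shows no gap along the board. The fit puts it at holder x of about -41 mm, within 1 mm of the -40 mm for a flush fit, and within about 1 mm of centre in y. Its yaw matches the holder's to within the fit error.
- **Board:** the top view shows it against the stop, and its fitted centre is within about 1.5 mm of home.
- **Other items:** they looked unmoved in the last full top view I looked at, about 1 s before hand-in. I checked this by eye only.

**Disagreements:**
- The scene-camera fits were off: yaw came out about 0.06 rad too high for the straightedge, and the board's position about 8 mm short of home. I put this down to partly hidden outlines, since the lips cover the board's sides, and trusted the contact forces and the clear top view instead.
- The tool picked up a tilt of about 2° from the pushing. I allowed for it when placing the straightedge.

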